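# Assemble the vacuum filtration unit

## Task

Assemble the bare filtration unit from its four loose parts: first lay the support screen flat in the recess of its head, then the white sealing ring around the screen, then stand the funnel on the ring with its spigot inside, and last put the lid on the funnel. Each part must be fully seated and let go before the next; set the parts down, do not drop them, and do not shift or tip the dish, the spatula, the small pot and the vial that lie among them.

Things in the scene. Friction and masses are not known exactly. Their poses are not given: they have to be found in the camera images.
- bare_unit: Target: filtration unit without its top parts, fixed, round, brushed metal. Foot 104 mm wide; on top the head, a disc 74 mm wide. Origin: centre of its underside, z up the axis. Head's flat top face 70 mm up; in its middle a recess 52 mm wide, 4 mm deep (floor 66 mm up), dark with black grooves. Vacuum nipple with black tap points along its x, 36 mm up, 80 mm from the axis. Finished height 190 mm.
- ready_unit: A second, identical unit, already fully assembled (funnel on it, and a lid with a black knob): 190 mm high, 80 mm wide at most above its 104 mm foot (plus the nipple, low). Origin: centre of its underside. Fixed; nothing is to be done to it.
- screen: Support screen: steel disc 46 mm wide, 10 mm thick, small black holes on its top. Origin: centre of its underside, z up; lies flat. 70 g. Fits loosely into the bare unit's recess and then stands 6 mm above the head's face.
- sealing_ring: Sealing ring: plain white rigid plastic, 66 mm outside, 54 mm inside, 12 mm thick. Origin: on its axis at the underside, z up; lies flat. 50 g. Goes on the head's face around the screen and then stands 6 mm above the screen.
- funnel: Funnel: straight open steel tube, 80 mm high, standing. Origin: on its axis at the underside, z up. From below: spigot 46 mm wide, 5 mm long; flange 66 mm wide, 5 to 11 mm up; tube 58 mm outside, 52 mm inside, up to the open top. 180 to 290 g. The spigot goes inside the sealing ring until the flange rests on the ring (origin 77 mm above the unit's origin).
- lid: Funnel lid: steel disc with black knob, right way up. Origin: on its axis at the underside, z up. From below: plug 44 mm wide, 6 mm long; disc 64 mm wide, 6 to 11 mm up; neck 16 mm wide; round knob 20 mm wide, 15 to 39 mm up. 80 to 130 g. The plug goes into the funnel's mouth until the disc rests on the rim (origin 6 mm below the rim, 151 mm above the unit's origin).
- petri_dish: Bystander: closed clear glass dish 60 mm across and 16 mm high, lying flat; origin at the centre of its underside. Loose, 50 g, not needed.
- spatula: Bystander: slim steel laboratory spatula, 150 mm long along its x, 14 mm wide, 6 mm high, lying flat; origin under its middle. Loose, 40 g, not needed.
- small_pot: Bystander: small white screw-lid pot 44 mm across and 36 mm high; origin at the centre of its underside. Loose, 50 g, not needed.
- amber_vial: Bystander: brown glass vial with a white cap, 30 mm across and 55 mm high; origin at the centre of its underside. Loose, 50 g, not needed.

How it is judged:
On the way, in this order (a step that is already met when the one before it is completed fails the run):
1. the support screen lies flat in the recess of the bare unit and is released (z of screen in the frame of bare_unit between 0.0635 and 0.0685 m and horizontal distance between screen and bare_unit below 0.006 m and angle between screen's own z axis and vertical below 0.06 rad and contact force between the fingers and screen below 0.3 N), for 0.2 s.
2. the sealing ring lies flat on the head around the screen and is released (z of screen in the frame of bare_unit between 0.0635 and 0.0685 m and horizontal distance between screen and bare_unit below 0.006 m and angle between each of screen, sealing_ring's own z axis and vertical below 0.06 rad and z of sealing_ring in the frame of bare_unit between 0.0675 and 0.0725 m and horizontal distance between sealing_ring and bare_unit below 0.01 m and contact force between the fingers and sealing_ring below 0.3 N), for 0.2 s.
3. the funnel stands on the sealing ring, its spigot inside the ring, and is released (z of screen in the frame of bare_unit between 0.0635 and 0.0685 m and horizontal distance between screen and bare_unit below 0.006 m and angle between each of screen, sealing_ring, funnel's own z axis and vertical below 0.06 rad and z of sealing_ring in the frame of bare_unit between 0.0675 and 0.0725 m and horizontal distance between sealing_ring and bare_unit below 0.01 m and z of funnel in the frame of bare_unit between 0.0745 and 0.0795 m and horizontal distance between funnel and bare_unit below 0.012 m and contact force between the fingers and funnel below 0.3 N), for 0.2 s.
At the end, for the whole second after the job is handed in: On the bare unit, each within 2.5 mm of its seated height, upright within 0.06 rad, released and at rest: screen in the recess (within 6 mm of the axis), sealing ring around it (10 mm), funnel on the ring (12 mm), lid on the funnel (15 mm) (all of step 3 and contact force between the fingers and screen below 0.3 N and linear speed of each of screen, sealing_ring, funnel, lid below 0.02 m/s and contact force between the fingers and sealing_ring below 0.3 N and z of lid in the frame of bare_unit between 0.1485 and 0.1535 m and horizontal distance between lid and bare_unit below 0.015 m and angle between lid's own z axis and vertical below 0.06 rad and contact force between the fingers and lid below 0.3 N); the robot touches nothing.
It fails at once if one of the four parts is dropped (in free fall from more than about 20 mm) ((linear speed of screen above 0.62 m/s and contact force between the fingers and screen below 0.3 N) or (linear speed of sealing_ring above 0.62 m/s and contact force between the fingers and sealing_ring below 0.3 N) or (linear speed of funnel above 0.62 m/s and contact force between the fingers and funnel below 0.3 N) or (linear speed of lid above 0.62 m/s and contact force between the fingers and lid below 0.3 N)).
It fails at once if a bystander (glass dish, spatula, small pot or amber vial) is shifted by more than 30 mm (distance of any of petri_dish, spatula, small_pot, amber_vial from where it was at the start of the episode above 0.03 m).
It fails at once if the glass dish, small pot or amber vial is tipped over (angle between any of petri_dish, small_pot, amber_vial's own z axis and vertical above 0.6 rad).
It also fails if it takes over 115 s, if anything falls off the work surface, if the arm or the gripper's body presses on something with over 40 N, if the wrist force passes 120 N, or if a joint passes its speed limit or range.

## Robot

A 7-joint arm with a two-finger parallel gripper is mounted at the origin on the work surface. World frame = base frame: x ahead of the robot, y to its left, z up, the work surface at z = 0. Lengths are in m, angles in rad, forces in N, time in s.
With the tool pointing down it reaches from about 0.4 to 0.85 m from the base axis. Payload 10.4 kg.
Tool frame: the origin (TCP) lies at the centre of the arm's flange, where the gripper is bolted on; the fingertips stand 173 mm ahead of it and the grasp point (between the pads) lies 155 mm ahead of it; z points along the fingers, y is the line along which they close (so a half turn about z gives the same grasp; the last joint's range is limited). The gripper opens to 85 mm and grips with 20 to 120 N. Pads are 22 mm wide; open, the fingers measure 114 mm over their backs; the gripper's body (76 mm by 85 mm) begins 54 mm behind the grasp point. The pads swing forward as they close: fully open they stand 13 mm farther back than shut.
Start: joints at [-1.222, 0.332, -0.065, 1.46, 0.022, 1.35, -0.088], TCP at [0.227, 0.582, 0.405] pointing down, gripper open.
Joint ranges: [-2.6, 2.6], [-0.5, 2.12], [-1.47, 1.34], [0.16, 2.42], [-1.27, 4.41], [0.06, 2.06], [-2.6, 2.6]. Speed limits (rad/s): [2.22, 2.22, 2.79, 2.79, 3.14, 3.14, 3.14].

## Interface

Orientations are given as a unit quaternion [x, y, z, w].
In Python, from workcell import manip, viewer, finder gives the robot as it stands.
- The arm moves only by the tool arm_command, never from a script. Its argument "plan" is a list of rows, each an object with "dp": the shift along the tool's x, y, z in mm, a list of three; "spin": the turn about the tool's z in rad. A call has 1 to 5 rows; each row shifts and turns the commanded pose from where the row before left it, along the tool's axes as they then stand; what a row does not reach is not made up. A row lasts 1/10 s, in which the tool goes at most 50 mm and 8.59 degrees, less where a joint would pass 70% of its speed; a pose out of reach is approached as far as the arm can. A call is refused whole if a number of a shift passes 50 or a number of a turn 0.15, either way. A call with a gripper value outside its range is refused whole. "grip" is the closure, from -1 (fully open) to 1 (shut), set as the call begins (left out, the last holds). The fingers move at their own pace and stop on an object; "newtons" is the grip in N (left out, the last holds). Time passes only in rows, so rows that do not move let the fingers close. It gives the time, the measured TCP pose, the force, the opening and the grip force at its end, in the units of the state.
- manip.get_obs(): the state, without advancing time (a new reading comes with each control period).
- viewer.camera(name): name is "side" or "top"; returns the picture (420x560x3 uint8, blue, green, red); there is no depth.
- viewer.camera_params(name): a dict with "vertical_fov" (degrees; the focal length in pixels is half the picture's height over the tangent of half this angle, whatever the lens; pixels are square), "cx", "cy" (the principal point, pixels), "R" (3x3) and "t" (3): a world point X has camera coordinates R X + t. Camera axes: x right, y down, z forward; pixel columns grow to the right and rows downward; lengths in m; the calibration is good to about 2 mm. A picture is of the moment at which its call begins. camera_params takes no time and is no camera call.
- manip.hand_in(): hands the job in; it is judged then, once.
Trained networks look in the newest picture that a camera, given by its name, has taken for a name from the list of things; names that differ only in an ending like _2 or _b are one class to them, and where a whole thing is asked for, a point or a joint stands for the part that bears it (a point fixed in the world has none). Each returns a list of dicts, best first, with "score" (0 to 1); they miss things now and then, are a little off and sometimes report something else, mostly with a low value. They report only what shows in the picture. A call takes as long as a camera call.
- finder.find_in(camera, thing): "position" ([x, y, z] in m, in world coordinates, good to about 4 mm: the middle of the surface that is visible of it).
The state is a dict: "clock": time; "joint_pos": joint angles; "joint_velocities": joint speeds; "tau": joint torques, N m; "position": TCP position; "ee_rot": TCP orientation; "ft_force": force on the tool from outside, world axes, zero at the start; "torque": the same for the moment, N m; "grip_width": opening from 0.0 (shut) to 1.0 (fully open); "grasp_force": force on a finger pad.
Only numpy, scipy, OpenCV 4.12 (cv2) and the standard library are available. Lean on these libraries where they do the work, as an engineer would, in place of code of your own. Each camera call takes 0.05 s, during which the arm holds its last target. There are 200 camera calls.

## Working session

There is one attempt and no reset: what is moved stays moved. The work goes in short steps, Python scripts to look and compute and a tool call to move; the robot and the scene stay as the last step left them, time stands still between calls to the robot, and variables do not carry over. Pictures are saved under pics/ and viewed, at most 14 in all, crops included, and the job is handed in when it is done.

Besides the shell and the picture viewer there is one more tool, called after "Call:" as name([rows], argument=value, ...), one row to a line, values as JSON. arm_command: Moves the arm, as the interface text tells. Its arguments: {"type":"object","properties":{"plan":{"type":"array","items":{"type":"object","properties":{"dp":{"type":"array","items":{"type":"number"}},"spin":{"type":"number"}}}},"grip":{"type":"number"},"newtons":{"type":"number"}},"required":["plan"]}

```bash
mkdir -p pics; cat > h.py <<'E'
import numpy as np, cv2
from workcell import manip, viewer, finder
E
python3 - <<'E'
from h import *
for c in ("side","top"):
    im=viewer.camera(c); cv2.imwrite(f"pics/{c}0.png",im)
    p=viewer.camera_params(c); print(c,p)
    for t in "bare_unit ready_unit screen sealing_ring funnel lid petri_dish spatula small_pot amber_vial".split():
        print(t,[(np.round(r["position"],3).tolist(),round(r["score"],2)) for r in finder.find_in(c,t)[:3]])
o=manip.get_obs(); print(o)
E
```

```text
side {'vertical_fov': 55.410968128681795, 'cx': 274.69179721364213, 'cy': 208.72374299256097, 'R': array([[ 0.8764127 , -0.4814818 , -0.00872053],
       [-0.31916626, -0.56720858, -0.75921494],
       [ 0.36060182,  0.66816892, -0.65078155]]), 't': array([-0.4522479 ,  0.20708726,  0.68216956])}
bare_unit [([0.6, -0.206, 0.055], 0.75), ([0.463, 0.335, 0.016], 0.66)]
ready_unit [([0.605, 0.143, 0.079], 0.97)]
screen [([0.47, -0.111, 0.008], 0.67)]
sealing_ring [([0.469, 0.112, 0.009], 0.62)]
funnel [([0.456, -0.313, 0.051], 0.98)]
lid [([0.639, -0.002, 0.015], 0.88)]
petri_dish [([0.464, 0.336, 0.014], 0.51)]
spatula [([0.445, 0.22, 0.004], 0.45)]
small_pot [([0.522, -0.013, 0.039], 0.72)]
amber_vial [([0.456, -0.227, 0.033], 0.71)]
top {'vertical_fov': 47.443378413585506, 'cx': 272.60464883171494, 'cy': 206.38339179751725, 'R': array([[ 0.02178709, -0.99975847, -0.00288455],
       [-0.98444119, -0.02094993, -0.17446104],
       [ 0.17435847,  0.00664067, -0.98465985]]), 't': array([0.01910418, 0.55384837, 0.99517895])}
bare_unit [([0.608, -0.183, 0.064], 0.57)]
ready_unit [([0.605,
[... 404 characters left out ...]
s': array([-1.22164693,  0.3322191 , -0.06466303,  1.46014726,  0.02162069,
        1.34991571, -0.08851554]), 'joint_velocities': array([ 0.00047826, -0.00082071, -0.00194553,  0.00053562,  0.00165865,
        0.00027416,  0.00146702]), 'tau': array([ 7.59588584e-04, -6.25240660e+01,  4.95020254e-02, -3.91833365e+01,
        1.65275502e-02,  2.11440209e-03, -1.45268416e-05]), 'position': array([0.22703528, 0.58229932, 0.40470291]), 'ee_rot': array([1.84826740e-01, 9.82771121e-01, 1.53025646e-06, 9.78825444e-06]), 'ft_force': array([0.16110464, 0.01101929, 0.76189519]), 'torque': array([ 9.25788103e-03, -5.10763957e-05, -7.00390573e-02]), 'grasp_force': 0.0, 'grip_width': 1.0006125443751288}
```

View pics/top0.png

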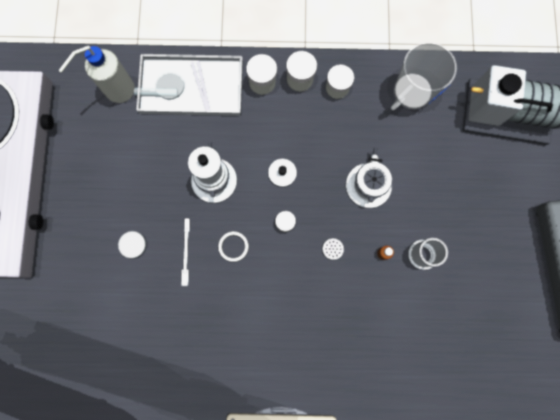

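View pics/side0.png

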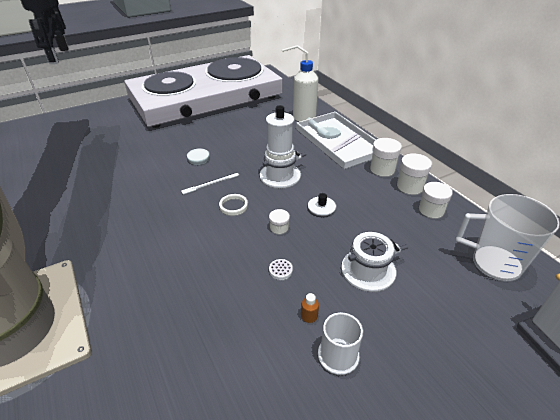

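```bash
cat >> h.py <<'E'
C=dict(screen=[(.010,.023)],sealing_ring=[(.012,.033),(.012,.027)],funnel=[(.080,.029),(.080,.026),(.005,.033),(.011,.033)],
 lid=[(.011,.032),(.006,.032)],bare_unit=[(.070,.037),(.070,.026),(0,.052)],amber_vial=[(.055,.011),(0,.015)],small_pot=[(.036,.022),(0,.022)])
def proj(c,X):
    p=viewer.camera_params(c); q=X@np.array(p["R"]).T+p["t"]; f=210/np.tan(np.radians(p["vertical_fov"]/2))
    return q[:,:2]/q[:,2:]*f+[p["cx"],p["cy"]]
def circ(x,y,z,r,n=90):
    a=np.linspace(0,2*np.pi,n,endpoint=False); return np.c_[x+r*np.cos(a),y+r*np.sin(a),np.full(n,z)]
def grads(im):
    g=cv2.GaussianBlur(im,(0,0),1.0).astype(np.float32)
    return [np.max(np.abs(cv2.Sobel(g,-1,*d)),axis=2) for d in((1,0),(0,1))]
def score(c,G,circles,x,y,z0=0):
    s=0
    for z,r in circles:
        u=proj(c,circ(x,y,z+z0,r)); t=np.roll(u,-1,0)-np.roll(u,1,0); n=np.c_[t[:,1],-t[:,0]]/np.linalg.norm(t,axis=1)[:,None]
        m=u.astype(np.float32)[:,None]
        gx=cv2.remap(G[0],m,None,cv2.INTER_LINEAR)[:,0]; gy=cv2.remap(G[1],m,None,cv2.INTER_LINEAR)[:,0]
        s+=np.mean(np.minimum(np.abs(gx*n[:,0])+np.abs(gy*n[:,1]),250))
    return s/len(circles)
def fit(ims,circles,x,y,z0=0,R=.014):
    G={c:grads(i) for c,i in ims.items()}; out={}
    for k in [*[(c,) for c in ims],tuple(ims)]:
        f=lambda a,b:sum(score(c,G[c],circles,a,b,z0) for c in k)
        cx,cy,h=x,y,R
        for st in (.002,.0007,.0003):
            v=np.arange(-h,h+1e-9,st); cx,cy=max(((cx+i,cy+j) for i in v for j in v),key=lambda q:f(*q)); h=st*1.5
        out['+'.join(k)]=(round(cx,4),round(cy,4),round(f(cx,cy)))
    return out
E
python3 - <<'E'
from h import *
ims={c:cv2.imread(f"pics/{c}0.png") for c in("side","top")}
g=dict(screen=(.468,-.109),sealing_ring=(.468,.114),funnel=(.460,-.315),lid=(.64,.005),bare_unit=(.607,-.195),amber_vial=(.46,-.224),small_pot=(.522,-.006))
o={c:cv2.resize(i,None,fx=3,fy=3,interpolation=cv2.INTER_CUBIC) for c,i in ims.items()}
for k,(x,y) in g.items():
    r=fit(ims,C[k],x,y); print(k,r); x,y,_=r['side+top']
    for c in ims:
        for z,rr in C[k]: cv2.polylines(o[c],[np.int32(proj(c,circ(x,y,z,rr))*3+1)],True,(0,255,0),1)
a=o["top"][450:840,620:1400]; b=o["side"][580:1140,550:1290]
cv2.imwrite("pics/f1.png",a); cv2.imwrite("pics/f2.png",b)
E
```

```text
screen {'side': (np.float64(0.4674), np.float64(-0.1114), 245), 'top': (np.float64(0.467), np.float64(-0.1058), 250), 'side+top': (np.float64(0.4683), np.float64(-0.1078), 439)}Traceback (most recent call last):
  File "<stdin>", line 6, in <module>
  File "h.py", line 27, in fit
    v=np.arange(-h,h+1e-9,st); cx,cy=max(((cx+i,cy+j) for i in v for j in v),key=lambda q:f(*q)); h=st*1.5
                                     ~~~^^^^^^^^^^^^^^^^^^^^^^^^^^^^^^^^^^^^^^^^^^^^^^^^^^^^^^^^
  File "h.py", line 27, in <lambda>
    v=np.arange(-h,h+1e-9,st); cx,cy=max(((cx+i,cy+j) for i in v for j in v),key=lambda q:f(*q)); h=st*1.5
                                                                                          ~^^^^
  File "h.py", line 24, in <lambda>
    f=lambda a,b:sum(score(c,G[c],circles,a,b,z0) for c in k)
                 ~~~^^^^^^^^^^^^^^^^^^^^^^^^^^^^^^^^^^^^^^^^^
  File "h.py", line 24, in <genexpr>
    f=lambda a,b:sum(score(c,G[c],circles,a,b,z0) for c in k)
                     ~~~~~^^^^^^^^^^^^^^^^^^^^^^^
  File "h.py", line 16, in score
    u=proj(c,circ(x,y,z+z0,r)); t=np.roll(u,-1,0)-np.roll(u,1,0); n=np.c_[t[:,1],-t[:,0]]/np.linalg.norm(t,axis=1)[:,None]
  File "h.py", line 6, in proj
    p=viewer.camera_params(c); q=X@np.array(p["R"]).T+p["t"]; f=210/np.tan(np.radians(p["vertical_fov"]/2))
ValueError: time passes only in moves, steps and waits
```

Too many parameter queries; cache them.

```bash
sed -i 's/^def proj/P={c:viewer.camera_params(c) for c in ("side","top")}\ndef proj/; s/p=viewer.camera_params(c); q=X/p=P[c]; q=X/' h.py
cat > fitall.py <<'E'
from h import *
ims={c:cv2.imread(f"pics/{c}0.png") for c in("side","top")}
g=dict(screen=(.468,-.109),sealing_ring=(.468,.114),funnel=(.460,-.315),lid=(.64,.005),bare_unit=(.607,-.195),amber_vial=(.46,-.224),small_pot=(.522,-.006))
o={c:cv2.resize(i,None,fx=3,fy=3,interpolation=cv2.INTER_CUBIC) for c,i in ims.items()}
for k,(x,y) in g.items():
    r=fit(ims,C[k],x,y); print(k,{a:[float(q) for q in b] for a,b in r.items()}); x,y,_=r['side+top']
    for c in ims:
        for z,rr in C[k]: cv2.polylines(o[c],[np.int32(proj(c,circ(x,y,z,rr))*3+1)],True,(0,255,0),1)
a=o["top"][450:840,620:1400]; b=o["side"][580:1140,550:1290]
cv2.imwrite("pics/f1.png",a); cv2.imwrite("pics/f2.png",b)
E
python3 fitall.py
```

```text
screen {'side': [0.4674, -0.1114, 245.0], 'top': [0.467, -0.1058, 250.0], 'side+top': [0.4683, -0.1078, 439.0]}
sealing_ring {'side': [0.4677, 0.11, 227.0], 'top': [0.4684, 0.118, 246.0], 'side+top': [0.4684, 0.1172, 460.0]}
funnel {'side': [0.4603, -0.3113, 189.0], 'top': [0.459, -0.3024, 147.0], 'side+top': [0.46, -0.311, 314.0]}
lid {'side': [0.6418, 0.007, 231.0], 'top': [0.6402, 0.011, 250.0], 'side+top': [0.6417, 0.0093, 478.0]}
bare_unit {'side': [0.6173, -0.192, 215.0], 'top': [0.6156, -0.1874, 212.0], 'side+top': [0.617, -0.1902, 394.0]}
amber_vial {'side': [0.4606, -0.2256, 166.0], 'top': [0.4606, -0.2188, 192.0], 'side+top': [0.4604, -0.2248, 323.0]}
small_pot {'side': [0.5254, -0.0013, 188.0], 'top': [0.5277, 0.0023, 246.0], 'side+top': [0.5266, 0.0004, 414.0]}
```

View pics/f1.png

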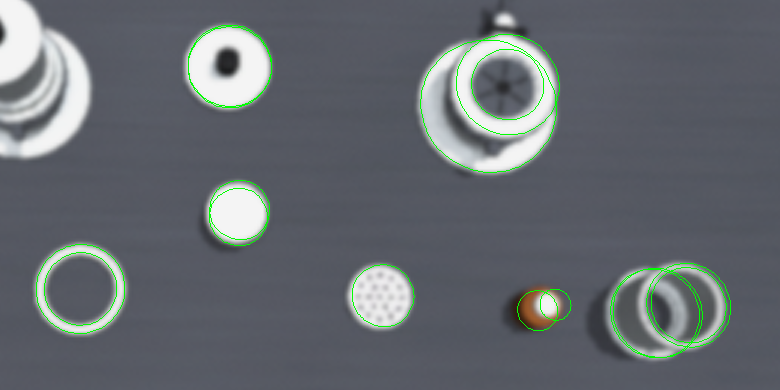

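View pics/f2.png

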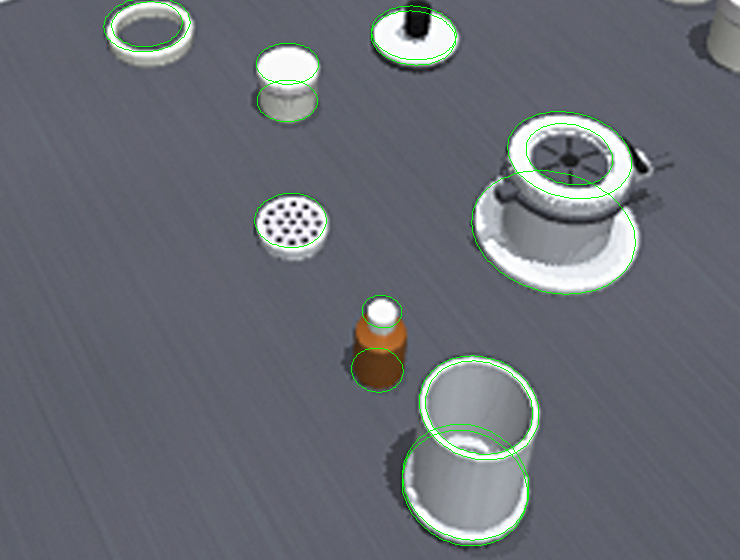

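```bash
cat > ba.py <<'E'
from h import *
from scipy.optimize import least_squares
from scipy.spatial.transform import Rotation as Ro
ims={c:cv2.imread(f"pics/{c}0.png") for c in("side","top")}
obs=[] # obj, z, cam, pixel(centre of projected circle)
D=[("screen",.010,[.023],.467,-.109),("sealing_ring",.012,[.033,.027],.468,.114),("lid",.011,[.032],.641,.009),
("bare_unit",.070,[.037,.026],.612,-.190),("bare_unit",0,[.052],.616,-.190),("funnel",.080,[.029,.026],.459,-.311),("funnel",.008,[.033],.460,-.311),
("small_pot",.036,[.022],.526,0),("ready",0,[.052],.612,.153),("petri_dish",.016,[.030],.465,.340)]
for n,z,rs,x,y in D:
    for c in ims:
        r=fit({c:ims[c]},[(z,q) for q in rs],x,y)[c]
        obs.append((n,z,c,proj(c,np.array([[r[0],r[1],z]]))[0])); print(n,z,c,[float(q) for q in r])
names=sorted({o[0] for o in obs}); cams=["side","top"]
def pr(c,q,X):
    p=P[c]; Y=Ro.from_rotvec(q[:3]).apply(np.array(p["R"])@X+p["t"])+q[3:6]; u=Y[:2]/Y[2]; r2=u@u
    f=210/np.tan(np.radians(p["vertical_fov"]/2)); return u*(1+q[6]*r2)*f+[p["cx"],p["cy"]]
S=np.array([.003]*3+[.002]*3+[.1])
def res(v,full=True):
    q={c:v[7*i:7*i+7]*S for i,c in enumerate(cams)}; xy=dict(zip(names,v[14:].reshape(-1,2)))
    e=[np.array(pr(c,q[c],np.array([*xy[n],z]))-u)/.7 for n,z,c,u in obs]
    return np.r_[np.ravel(e),v[:14]] if full else np.array(e)*.7
v0=np.r_[np.zeros(14),np.ravel([[next(d for d in D if d[0]==n)[3:]] for n in names])]
s=least_squares(res,v0,loss="soft_l1",x_scale="jac")
print("cam",np.round(s.x[:14].reshape(2,7),2).tolist())
for n,p in zip(names,s.x[14:].reshape(-1,2)): print(n,np.round(p,4))
for o,e in zip(obs,res(s.x,False)): print(o[0],o[1],o[2],np.round(e,1))
np.save("ba.npy",s.x[:14].reshape(2,7)*S)
E
python3 ba.py
```

```text
screen 0.01 side [0.4674, -0.1114, 245.0]
screen 0.01 top [0.467, -0.1056, 250.0]
sealing_ring 0.012 side [0.4677, 0.11, 227.0]
sealing_ring 0.012 top [0.4684, 0.118, 246.0]
lid 0.011 side [0.6382, 0.0029, 232.0]
lid 0.011 top [0.6387, 0.0113, 250.0]
bare_unit 0.07 side [0.6146, -0.1944, 237.0]
bare_unit 0.07 top [0.6156, -0.1872, 210.0]
bare_unit 0 side [0.6204, -0.1874, 210.0]
bare_unit 0 top [0.619, -0.189, 219.0]
funnel 0.08 side [0.459, -0.3118, 203.0]
funnel 0.08 top [0.464, -0.308, 157.0]
funnel 0.008 side [0.459, -0.312, 185.0]
funnel 0.008 top [0.459, -0.3046, 157.0]
small_pot 0.036 side [0.5244, -0.004, 250.0]
small_pot 0.036 top [0.5226, 0.0021, 250.0]
ready 0 side [0.622, 0.1664, 227.0]
ready 0 top [0.6225, 0.1694, 211.0]
petri_dish 0.016 side [0.4647, 0.3317, 250.0]
petri_dish 0.016 top [0.4656, 0.3432, 250.0]
cam [[-0.52, 0.4, -0.07, 0.14, 0.54, 0.08, -0.11], [-0.02, -0.61, -0.08, -0.3, -0.01, -0.02, -0.07]]
bare_unit [ 0.6169 -0.1902]
funnel [ 0.4596 -0.3097]
lid [0.6391 0.0079]
petri_dish [0.4657 0.3403]
ready [0.6223 0.1679]
screen [ 0.4674 -0.1082]
sealing_ring [0.4684 0.1152]
small_pot [ 5.238e-01 -5.000e-04]
screen 0.01 side [-0.1  0.1]
screen 0.01 top [ 0.  -0.2]
sealing_ring 0.012 side [-0.  -0.2]
sealing_ring 0.012 top [0.1 0.1]
lid 0.011 side [-0.3 -0.3]
lid 0.011 top [ 0.3 -0.1]
bare_unit 0.07 side [ 0.1 -0.7]
bare_unit 0.07 top [ 0.2 -0.5]
bare_unit 0 side [0.1 2.8]
bare_unit 0 top [-0.6  0.9]
funnel 0.08 side [ 0.1 -0. ]
funnel 0.08 top [-0.5  2. ]
funnel 0.008 side [ 0.1 -0.2]
funnel 0.008 top [ 1.  -0.3]
small_pot 0.036 side [-0.4  0.3]
small_pot 0.036 top [ 0.  -0.5]
ready 0 side [0.4 0.7]
ready 0 top [-0.5  0.1]
petri_dish 0.016 side [-0.1 -0.5]
petri_dish 0.016 top [0.2 0. ]
```

Call:
arm_command([
  {"dp": [0,0,0],"spin": -0.124},
  {"dp": [0,0,0],"spin": -0.124},
  {"dp": [0,0,0],"spin": -0.124},
  {"dp": [0,0,0],"spin": 0},
], grip=-0.08, newtons=30)

```text
clock: 1.5
position: [0.2271, 0.5823, 0.4047]
ee_rot: [-0.001, 1.0, 0.0, -0.0]
ft_force: [0.0, -0.5, -0.2]
grip_width: 0.538
grasp_force: 0.0
```

Call:
arm_command([
  {"dp": [-14,-34,0],"spin": 0},
  {"dp": [-14,-34,0],"spin": 0},
  {"dp": [-14,-34,0],"spin": 0},
  {"dp": [-14,-34,0],"spin": 0},
  {"dp": [-14,-34,0],"spin": 0},
])

```text
clock: 2.0
position: [0.2975, 0.4108, 0.4048]
ee_rot: [0.002, 1.0, 0.0, 0.0]
ft_force: [1.3, -0.3, 0.9]
grip_width: 0.538
grasp_force: 0.0
```

Call:
arm_command([
  {"dp": [-14,-34,0],"spin": 0},
  {"dp": [-14,-34,0],"spin": 0},
  {"dp": [-14,-34,0],"spin": 0},
  {"dp": [-14,-34,0],"spin": 0},
  {"dp": [-14,-34,0],"spin": 0},
])

```text
clock: 2.5
position: [0.3674, 0.2408, 0.405]
ee_rot: [0.002, 1.0, 0.0, 0.0]
ft_force: [0.6, -0.4, 0.4]
grip_width: 0.537
grasp_force: 0.0
```

Call:
arm_command([
  {"dp": [-14,-34,0],"spin": 0},
  {"dp": [-14,-34,0],"spin": 0},
  {"dp": [-14,-34,0],"spin": 0},
  {"dp": [-14,-34,0],"spin": 0},
  {"dp": [-14,-34,0],"spin": 0},
])

```text
clock: 3.0
position: [0.4374, 0.0708, 0.405]
ee_rot: [0.002, 1.0, 0.0, 0.0]
ft_force: [0.8, 0.5, 0.5]
grip_width: 0.54
grasp_force: 0.0
```

Call:
arm_command([
  {"dp": [-14,-34,0],"spin": 0},
  {"dp": [-14,-34,0],"spin": 0},
  {"dp": [-14,-34,0],"spin": 0},
  {"dp": [-14,-34,0],"spin": 0},
  {"dp": [0,0,0],"spin": 0},
])

```text
clock: 3.5
position: [0.4937, -0.0683, 0.405]
ee_rot: [0.005, 1.0, -0.001, 0.001]
ft_force: [-1.1, 0.2, -0.3]
grip_width: 0.54
grasp_force: 0.0
```

Call:
arm_command([
  {"dp": [-26,-32,0],"spin": 0},
  {"dp": [0,0,40],"spin": 0},
  {"dp": [0,0,45],"spin": 0},
  {"dp": [0,0,45],"spin": 0},
  {"dp": [0,0,45],"spin": 0},
])

```text
clock: 4.0
position: [0.5191, -0.0952, 0.2283]
ee_rot: [0.002, 1.0, 0.0, 0.0]
ft_force: [1.2, -0.4, -0.2]
grip_width: 0.539
grasp_force: 0.0
```

Call:
arm_command([
  {"dp": [0,0,30],"spin": 0},
  {"dp": [0,0,20],"spin": 0},
  {"dp": [0,0,4],"spin": 0},
  {"dp": [0,0,0],"spin": 0},
])

```text
clock: 4.4
position: [0.5192, -0.0954, 0.1757]
ee_rot: [0.001, 1.0, 0.0, -0.0]
ft_force: [-0.3, -0.5, 0.6]
grip_width: 0.539
grasp_force: 0.0
```

Call:
arm_command([
  {"dp": [0,0,2],"spin": 0},
  {"dp": [0,0,0],"spin": 0},
])

```text
clock: 4.6
position: [0.5197, -0.0955, 0.1747]
ee_rot: [0.0, 1.0, 0.0, 0.001]
ft_force: [-0.5, 0.4, -0.4]
grip_width: 0.538
grasp_force: 0.0
```

Call:
arm_command([
  {"dp": [0,0,2],"spin": 0},
  {"dp": [0,0,0],"spin": 0},
])

```text
clock: 4.8
position: [0.5193, -0.0955, 0.172]
ee_rot: [-0.0, 1.0, 0.0, 0.0]
ft_force: [0.0, -0.6, 0.1]
grip_width: 0.536
grasp_force: 0.0
```

Call:
arm_command([
  {"dp": [0,0,1],"spin": 0},
  {"dp": [0,0,0],"spin": 0},
])

```text
clock: 5.0
position: [0.5194, -0.0956, 0.1712]
ee_rot: [-0.0, 1.0, 0.0, 0.0]
ft_force: [-1.1, 0.8, 7.0]
grip_width: 0.54
grasp_force: 3.3
```

Call:
arm_command([
  {"dp": [0,0,-40],"spin": 0},
  {"dp": [27,-6,0],"spin": 0},
  {"dp": [26,-6,0],"spin": 0},
  {"dp": [0,0,20],"spin": 0},
  {"dp": [0,0,0],"spin": 0},
], grip=-1)

```text
clock: 5.5
position: [0.4651, -0.1075, 0.1895]
ee_rot: [0.0, 1.0, 0.0, -0.001]
ft_force: [-0.2, -0.3, 0.1]
grip_width: 0.999
grasp_force: 0.0
```

Call:
arm_command([
  {"dp": [0,0,0],"spin": 0},
  {"dp": [0,0,0],"spin": 0},
])

```text
clock: 5.7
position: [0.4669, -0.1076, 0.1913]
ee_rot: [-0.0, 1.0, -0.0, 0.0]
ft_force: [0.7, 0.2, 0.1]
grip_width: 1.0
grasp_force: 0.0
```

Call:
arm_command([
  {"dp": [0,-0.5,10],"spin": 0},
  {"dp": [0,0,5],"spin": 0},
  {"dp": [0,0,0],"spin": 0},
  {"dp": [0,0,0],"spin": 0},
  {"dp": [0,0,0],"spin": 0},
])

```text
clock: 6.2
position: [0.4663, -0.1082, 0.1758]
ee_rot: [-0.0, 1.0, -0.0, 0.0]
ft_force: [-0.0, -0.0, -0.1]
grip_width: 0.998
grasp_force: 0.0
```

```bash
python3 - <<'E'
from h import *
import numpy as np
print(np.mean([manip.get_obs()["position"] for _ in range(5)],0))
im=viewer.camera("side"); cv2.imwrite("pics/side1.png",im)
cv2.imwrite("pics/c1.png",cv2.resize(im[200:330,210:370],None,fx=4,fy=4,interpolation=cv2.INTER_CUBIC))
E
```

```text
[ 0.46629119 -0.10820283  0.17578679]
```

View pics/c1.png

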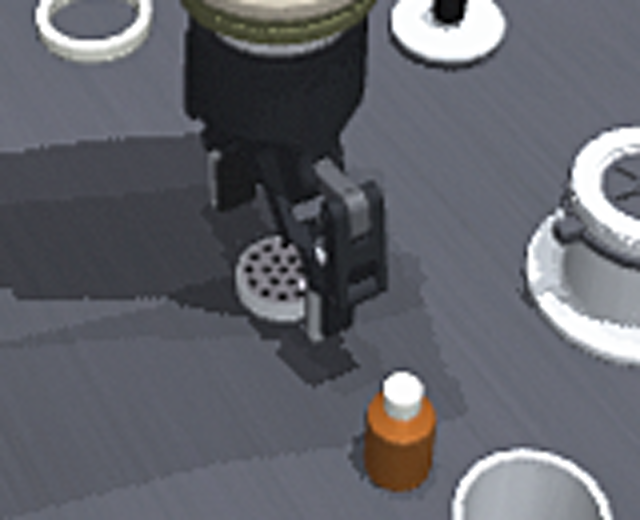

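Call:
arm_command([
  {"dp": [0,0,0],"spin": 0},
  {"dp": [0,0,0],"spin": 0},
  {"dp": [0,0,0],"spin": 0},
  {"dp": [0,0,0],"spin": 0},
  {"dp": [0,0,0],"spin": 0},
], grip=1, newtons=30)

```text
clock: 6.75
position: [0.4663, -0.1081, 0.1761]
ee_rot: [-0.0, 1.0, 0.0, 0.0]
ft_force: [-2.0, 1.3, 6.5]
grip_width: 0.517
grasp_force: 29.5
```

Call:
arm_command([
  {"dp": [0,0,-10],"spin": 0},
  {"dp": [0,0,-30],"spin": 0},
  {"dp": [0,0,-40],"spin": 0},
  {"dp": [0,0,-30],"spin": 0},
  {"dp": [0,0,0],"spin": 0},
])

```text
clock: 7.25
position: [0.4674, -0.1087, 0.2899]
ee_rot: [0.0, 1.0, 0.0, 0.003]
ft_force: [-0.7, -0.4, -0.8]
grip_width: 0.516
grasp_force: 30.8
```

Call:
arm_command([
  {"dp": [-37,-20,0],"spin": 0},
  {"dp": [-37,-20,0],"spin": 0},
  {"dp": [-37,-20,0],"spin": 0},
  {"dp": [-37,-20,15],"spin": 0},
  {"dp": [0,0,10],"spin": 0},
])

```text
clock: 7.75
position: [0.6165, -0.1898, 0.2576]
ee_rot: [0.0, 1.0, -0.001, -0.001]
ft_force: [-0.7, 0.4, -2.6]
grip_width: 0.516
grasp_force: 30.9
```

Call:
arm_command([
  {"dp": [0,0,0],"spin": 0},
  {"dp": [0,0,0],"spin": 0},
])

```text
clock: 7.95
position: [0.6134, -0.1878, 0.2606]
ee_rot: [0.0, 1.0, 0.0, -0.001]
ft_force: [0.2, -0.4, -0.2]
grip_width: 0.513
grasp_force: 30.9
```

```bash
cat > snap.py <<'E'
import sys
from h import *
n=sys.argv[1]; a=[]
for c,(x,y,w,h) in (("side",(310,190,130,105)),("top",(310,130,130,105))):
    im=viewer.camera(c); cv2.imwrite(f"pics/{c}{n}.png",im); a.append(cv2.resize(im[y:y+h,x:x+w],None,fx=3,fy=3*1.2 if 0 else 3,interpolation=cv2.INTER_CUBIC))
cv2.imwrite(f"pics/c{n}.png",np.hstack(a)); print(manip.get_obs()["position"])
E
python3 snap.py 2
```

```text
[ 0.61373965 -0.18770379  0.26180693]
```

View pics/c2.png

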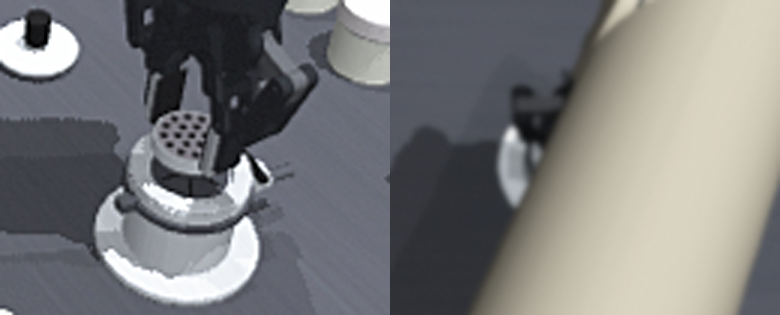

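```bash
cat >> h.py <<'E'
from scipy.spatial.transform import Rotation as Ro
BA=dict(zip(("side","top"),np.load("ba.npy")))
def proj(c,X):
    p=P[c]; b=BA[c]; q=Ro.from_rotvec(b[:3]).apply(X@np.array(p["R"]).T+p["t"])+b[3:6]; u=q[:,:2]/q[:,2:]
    f=210/np.tan(np.radians(p["vertical_fov"]/2)); return u*(1+b[6]*(u**2).sum(1)[:,None])*f+[p["cx"],p["cy"]]
E
python3 - <<'E'
from h import *
i0={c:cv2.imread(f"pics/{c}0.png") for c in("side","top")}; s2={"side":cv2.imread("pics/side2.png")}; s1={"side":cv2.imread("pics/side1.png")}
F=lambda d:{a:[float(q) for q in b] for a,b in d.items()}
print("head",F(fit(i0,[(.07,.037),(.07,.026)],.615,-.19)))
print("screen0",F(fit(i0,C["screen"],.467,-.108)))
print("screen1",F(fit(s1,C["screen"],.467,-.108)))
for z in (.082,.085,.088): print("held",z,F(fit(s2,C["screen"],.614,-.188,z)))
print("head2",F(fit(s2,[(.07,.037)],.615,-.19)))
E
```

```text
head {'side': [0.6153, -0.1917, 239.0], 'top': [0.6156, -0.1898, 211.0], 'side+top': [0.616, -0.1904, 445.0]}
screen0 {'side': [0.4676, -0.1084, 245.0], 'top': [0.467, -0.1084, 250.0], 'side+top': [0.4676, -0.1084, 495.0]}
screen1 {'side': [0.4646, -0.1124, 143.0]}
held 0.082 {'side': [0.608, -0.1864, 131.0]}
held 0.085 {'side': [0.6054, -0.1887, 132.0]}
held 0.088 {'side': [0.603, -0.1908, 132.0]}
head2 {'side': [0.6099, -0.1966, 165.0]}
```

Call:
arm_command([
  {"dp": [-1.3,-2.8,6],"spin": 0},
  {"dp": [0,0,5],"spin": 0},
  {"dp": [0,0,0],"spin": 0},
])

```text
clock: 8.35
position: [0.6151, -0.1906, 0.249]
ee_rot: [-0.0, 1.0, 0.0, -0.0]
ft_force: [-0.7, 0.3, -1.1]
grip_width: 0.516
grasp_force: 30.9
```

Call:
arm_command([
  {"dp": [0,0,2],"spin": 0},
  {"dp": [0,0,0],"spin": 0},
])

```text
clock: 8.55
position: [0.6154, -0.1908, 0.2475]
ee_rot: [-0.0, 1.0, 0.0, -0.0]
ft_force: [0.3, 0.2, -1.7]
grip_width: 0.52
grasp_force: 30.9
```

Call:
arm_command([
  {"dp": [0,0,2],"spin": 0},
  {"dp": [0,0,0],"spin": 0},
])

```text
clock: 8.75
position: [0.6155, -0.1909, 0.2455]
ee_rot: [-0.0, 1.0, 0.0, -0.0]
ft_force: [-0.4, -0.3, -0.8]
grip_width: 0.519
grasp_force: 30.9
```

Call:
arm_command([
  {"dp": [0,0,2],"spin": 0},
  {"dp": [0,0,0],"spin": 0},
])

```text
clock: 8.95
position: [0.6154, -0.1909, 0.2434]
ee_rot: [-0.0, 1.0, 0.0, -0.0]
ft_force: [0.7, 0.2, -0.1]
grip_width: 0.515
grasp_force: 30.9
```

Call:
arm_command([
  {"dp": [0,0,1],"spin": 0},
  {"dp": [0,0,0],"spin": 0},
])

```text
clock: 9.15
position: [0.6155, -0.1909, 0.2425]
ee_rot: [-0.0, 1.0, 0.0, -0.0]
ft_force: [-0.6, 0.9, -1.6]
grip_width: 0.513
grasp_force: 30.9
```

Call:
arm_command([
  {"dp": [0,0,1],"spin": 0},
  {"dp": [0,0,0],"spin": 0},
])

```text
clock: 9.35
position: [0.6156, -0.191, 0.2422]
ee_rot: [-0.0, 1.0, 0.0, 0.0]
ft_force: [-1.0, 0.8, 4.6]
grip_width: 0.514
grasp_force: 31.5
```

Call:
arm_command([
  {"dp": [0,0,0],"spin": 0},
  {"dp": [0,0,0],"spin": 0},
  {"dp": [0,0,0],"spin": 0},
  {"dp": [0,0,0],"spin": 0},
  {"dp": [0,0,-10],"spin": 0},
], grip=-1)

```text
clock: 9.85
position: [0.6151, -0.1906, 0.2507]
ee_rot: [-0.0, 1.0, 0.0, -0.001]
ft_force: [0.1, 0.6, -0.0]
grip_width: 1.002
grasp_force: 0.0
```

Call:
arm_command([
  {"dp": [0,0,-40],"spin": 0},
  {"dp": [18,38,-10],"spin": 0},
  {"dp": [18,38,0],"spin": 0},
  {"dp": [18,38,0],"spin": 0},
  {"dp": [18,38,0],"spin": 0},
])

```text
clock: 10.35
position: [0.5427, -0.0377, 0.3025]
ee_rot: [0.0, 1.0, 0.0, 0.001]
ft_force: [1.2, 0.2, 1.0]
grip_width: 0.998
grasp_force: 0.0
```

Call:
arm_command([
  {"dp": [18,38,0],"spin": 0},
  {"dp": [18,38,0],"spin": 0},
  {"dp": [18,38,0],"spin": 0},
  {"dp": [18,38,0],"spin": 0},
  {"dp": [0,0,0],"spin": 0},
])

```text
clock: 10.85
position: [0.4695, 0.1181, 0.3024]
ee_rot: [-0.004, 1.0, 0.001, -0.0]
ft_force: [0.6, -0.6, 0.6]
grip_width: 1.001
grasp_force: 0.0
```

```bash
python3 snap.py 3; python3 - <<'E'
from h import *
s={c:cv2.imread(f"pics/{c}3.png") for c in("side","top")}
F=lambda d:{a:[float(q) for q in b] for a,b in d.items()}
print("head",F(fit(s,[(.07,.037)],.6155,-.19)))
print("screen",F(fit(s,C["screen"],.6155,-.19,.066,.01)))
print("ring",F(fit({k:s[k] for k in s},C["sealing_ring"],.4684,.1152,0,.01)))
E
```

```text
[0.47133753 0.11363587 0.30246617]
head {'side': [0.6165, -0.1914, 243.0], 'top': [0.6168, -0.1908, 215.0], 'side+top': [0.6166, -0.1914, 458.0]}
screen {'side': [0.6095, -0.1974, 174.0], 'top': [0.6215, -0.2038, 111.0], 'side+top': [0.6262, -0.2004, 265.0]}
ring {'side': [0.4714, 0.1184, 215.0], 'top': [0.482, 0.1128, 66.0], 'side+top': [0.4676, 0.1131, 261.0]}
```

View pics/c3.png

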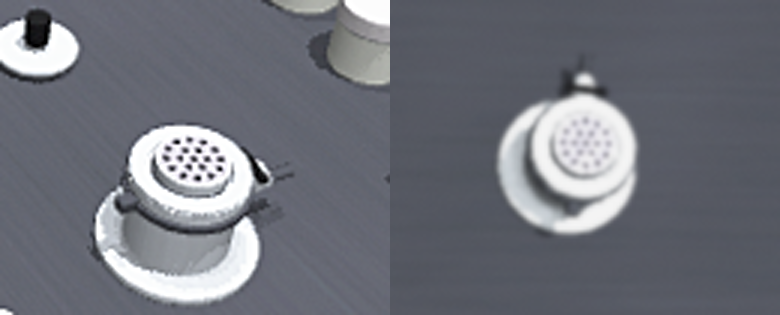

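Call:
arm_command([
  {"dp": [0,0,40],"spin": 0},
  {"dp": [0,0,40],"spin": 0},
  {"dp": [0,0,30],"spin": 0},
  {"dp": [0,0,0],"spin": 0},
  {"dp": [0,0,0],"spin": 0},
])

```text
clock: 11.45
position: [0.4722, 0.112, 0.1925]
ee_rot: [0.001, 1.0, -0.0, 0.0]
ft_force: [0.3, 0.2, 0.4]
grip_width: 1.001
grasp_force: 0.0
```

```bash
python3 - <<'E'
from h import *
o=manip.get_obs(); print(o["position"],o["ee_rot"])
im=viewer.camera("side"); cv2.imwrite("pics/side4.png",im)
for x,y,z,r in((.4684,.1152,.012,.033),): cv2.polylines(im,[np.int32(proj("side",circ(x,y,z,r))+.5)],True,(0,255,0),1)
cv2.imwrite("pics/c4.png",cv2.resize(im[130:250,170:310],None,fx=4,fy=4,interpolation=cv2.INTER_CUBIC))
E
```

```text
[0.47216831 0.1119776  0.19249464] [ 9.37128082e-04  9.99999479e-01 -4.01105082e-04  5.01558636e-05]
```

View pics/c4.png

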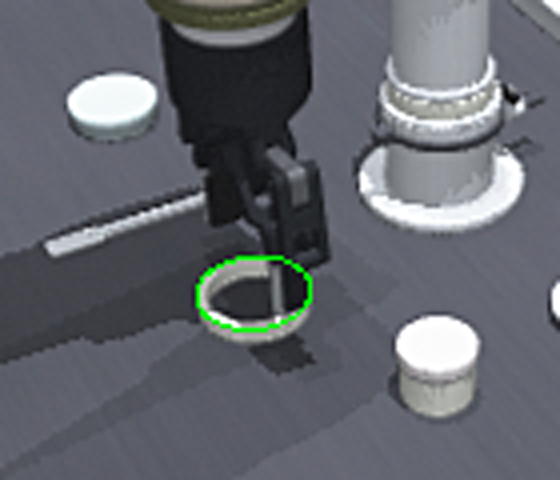

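Call:
arm_command([
  {"dp": [3.8,3.2,0],"spin": 0},
  {"dp": [0,0,13],"spin": 0},
  {"dp": [0,0,8],"spin": 0},
  {"dp": [0,0,0],"spin": 0},
  {"dp": [0,0,0],"spin": 0},
])

```text
clock: 12.0
position: [0.4676, 0.1162, 0.1705]
ee_rot: [-0.0, 1.0, -0.0, -0.0]
ft_force: [-0.5, -0.4, -0.5]
grip_width: 1.003
grasp_force: 0.0
```

Call:
arm_command([
  {"dp": [0,0,0],"spin": 0},
  {"dp": [0,0,0],"spin": 0},
  {"dp": [0,0,0],"spin": 0},
  {"dp": [0,0,0],"spin": 0},
  {"dp": [0,0,0],"spin": 0},
], grip=1)

```text
clock: 12.5
position: [0.4679, 0.1163, 0.1713]
ee_rot: [0.0, 1.0, 0.0, 0.0]
ft_force: [-1.7, -0.2, 5.3]
grip_width: 0.748
grasp_force: 31.7
```

Call:
arm_command([
  {"dp": [0,0,-10],"spin": 0},
  {"dp": [0,0,-30],"spin": 0},
  {"dp": [0,0,-40],"spin": 0},
  {"dp": [0,0,-40],"spin": 0},
  {"dp": [0,0,0],"spin": 0},
])

```text
clock: 13.0
position: [0.4693, 0.1163, 0.2962]
ee_rot: [0.0, 1.0, 0.002, 0.004]
ft_force: [1.0, 0.7, -1.3]
grip_width: 0.746
grasp_force: 33.5
```

Call:
arm_command([
  {"dp": [-18.5,-38.4,0],"spin": 0},
  {"dp": [-18.5,-38.4,0],"spin": 0},
  {"dp": [-18.5,-38.4,0],"spin": 0},
  {"dp": [-18.5,-38.4,0],"spin": 0},
  {"dp": [-18.5,-38.4,0],"spin": 0},
])

```text
clock: 13.5
position: [0.5606, -0.0773, 0.2909]
ee_rot: [-0.0, 1.0, 0.0, 0.0]
ft_force: [-0.3, 0.5, 0.3]
grip_width: 0.742
grasp_force: 33.5
```

Call:
arm_command([
  {"dp": [-18.5,-38.4,0],"spin": 0},
  {"dp": [-18.5,-38.4,0],"spin": 0},
  {"dp": [-18.5,-38.4,0],"spin": 0},
  {"dp": [0,0,20],"spin": 0},
  {"dp": [0,0,0],"spin": 0},
])

```text
clock: 14.0
position: [0.6148, -0.1918, 0.2682]
ee_rot: [0.001, 1.0, 0.0, -0.002]
ft_force: [-0.6, 0.9, -1.0]
grip_width: 0.747
grasp_force: 33.5
```

Call:
arm_command([
  {"dp": [0,0,10],"spin": 0},
  {"dp": [0,0,0],"spin": 0},
  {"dp": [0,0,0],"spin": 0},
])

```text
clock: 14.3
position: [0.6158, -0.1898, 0.261]
ee_rot: [-0.001, 1.0, 0.0, 0.0]
ft_force: [0.1, 0.1, 0.0]
grip_width: 0.749
grasp_force: 33.5
```

Call:
arm_command([
  {"dp": [0,-1,10],"spin": 0},
  {"dp": [0,0,2],"spin": 0},
  {"dp": [0,0,0],"spin": 0},
])

```text
clock: 14.6
position: [0.6155, -0.1917, 0.2481]
ee_rot: [-0.0, 1.0, 0.0, -0.0]
ft_force: [0.5, 0.5, 1.2]
grip_width: 0.75
grasp_force: 33.5
```

Call:
arm_command([
  {"dp": [0,0,3],"spin": 0},
  {"dp": [0,0,0],"spin": 0},
])

```text
clock: 14.8
position: [0.6156, -0.1919, 0.2454]
ee_rot: [-0.0, 1.0, 0.0, -0.0]
ft_force: [0.1, 0.1, -0.5]
grip_width: 0.752
grasp_force: 33.5
```

Call:
arm_command([
  {"dp": [0,0,2],"spin": 0},
  {"dp": [0,0,0],"spin": 0},
])

```text
clock: 15.0
position: [0.6156, -0.1919, 0.2435]
ee_rot: [-0.0, 1.0, 0.0, -0.0]
ft_force: [1.4, -0.6, 0.2]
grip_width: 0.746
grasp_force: 33.5
```

Call:
arm_command([
  {"dp": [0,0,1.5],"spin": 0},
  {"dp": [0,0,0],"spin": 0},
])

```text
clock: 15.2
position: [0.6157, -0.1919, 0.242]
ee_rot: [-0.0, 1.0, 0.0, -0.0]
ft_force: [0.8, 0.2, -0.7]
grip_width: 0.75
grasp_force: 33.5
```

Call:
arm_command([
  {"dp": [0,0,0.8],"spin": 0},
  {"dp": [0,0,0],"spin": 0},
])

```text
clock: 15.4
position: [0.6157, -0.1919, 0.2415]
ee_rot: [-0.0, 1.0, 0.0, 0.0]
ft_force: [0.2, -0.3, -0.6]
grip_width: 0.751
grasp_force: 33.5
```

Call:
arm_command([
  {"dp": [0,0,0.7],"spin": 0},
  {"dp": [0,0,0],"spin": 0},
])

```text
clock: 15.6
position: [0.6158, -0.192, 0.2414]
ee_rot: [-0.0, 1.0, 0.0, 0.0]
ft_force: [-3.1, 0.9, 6.2]
grip_width: 0.747
grasp_force: 34.1
```

Call:
arm_command([
  {"dp": [0,0,0],"spin": 0},
  {"dp": [0,0,0],"spin": 0},
  {"dp": [0,0,0],"spin": 0},
  {"dp": [0,0,0],"spin": 0},
  {"dp": [0,0,-10],"spin": 0},
], grip=-1)

```text
clock: 16.1
position: [0.6153, -0.1916, 0.2497]
ee_rot: [-0.0, 1.0, 0.0, -0.001]
ft_force: [-0.1, -0.3, 0.6]
grip_width: 0.998
grasp_force: 0.0
```

Call:
arm_command([
  {"dp": [0,0,-40],"spin": 0},
  {"dp": [0,0,-20],"spin": 0},
  {"dp": [31,-23,0],"spin": 0},
  {"dp": [31,-23,0],"spin": 0},
  {"dp": [31,-23,0],"spin": 0},
])

```text
clock: 16.6
position: [0.5216, -0.2617, 0.3115]
ee_rot: [-0.0, 1.0, -0.0, 0.0]
ft_force: [0.1, -0.2, 0.3]
grip_width: 1.0
grasp_force: 0.0
```

Call:
arm_command([
  {"dp": [31,-23,0],"spin": 0},
  {"dp": [31,-23,0],"spin": 0},
  {"dp": [0,0,0],"spin": 0},
  {"dp": [0,0,0],"spin": 0},
])

```text
clock: 17.0
position: [0.4602, -0.3076, 0.3115]
ee_rot: [0.001, 1.0, 0.0, 0.001]
ft_force: [0.0, 0.7, -0.3]
grip_width: 1.0
grasp_force: 0.0
```

```bash
python3 snap.py 5; python3 - <<'E'
from h import *
s={c:cv2.imread(f"pics/{c}0.png") for c in("side","top")}
F=lambda d:{a:[float(q) for q in b] for a,b in d.items()}
print("rim",F(fit(s,C["funnel"][:2],.460,-.31)))
print("all",F(fit(s,C["funnel"][:3],.460,-.31)))
print("lid",F(fit(s,C["lid"],.640,.008)))
im=cv2.imread("pics/side5.png")
for z,r in C["funnel"]: cv2.polylines(im,[np.int32(proj("side",circ(.4596,-.3097,z,r))+.5)],True,(0,255,0),1)
c=cv2.imread("pics/c5.png"); d=cv2.resize(im[190:400,270:430],None,fx=2,fy=2)
o=np.zeros((max(len(c),len(d)),0,3),np.uint8)
pad=lambda a:cv2.copyMakeBorder(a,0,420-len(a),0,0,cv2.BORDER_CONSTANT)
cv2.imwrite("pics/v5.png",np.hstack([pad(c[:,:390]),pad(d)]))
E
```

```text
[ 0.46159936 -0.30625321  0.31105338]
rim {'side': [0.4597, -0.3096, 206.0], 'top': [0.464, -0.3108, 158.0], 'side+top': [0.4614, -0.307, 337.0]}
all {'side': [0.46, -0.3094, 197.0], 'top': [0.461, -0.3047, 147.0], 'side+top': [0.46, -0.3094, 334.0]}
lid {'side': [0.6427, 0.0113, 231.0], 'top': [0.6402, 0.0084, 250.0], 'side+top': [0.6421, 0.0106, 480.0]}
```

View pics/v5.png

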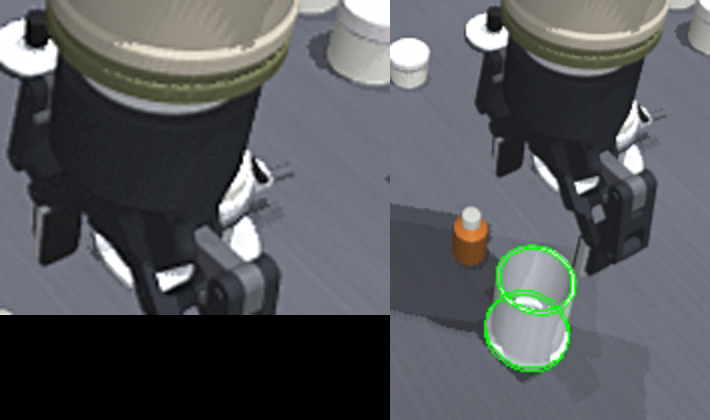

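Call:
arm_command([
  {"dp": [1,-2,30],"spin": 0},
  {"dp": [0,0,0],"spin": 0},
  {"dp": [0,0,0],"spin": 0},
])

```text
clock: 17.4
position: [0.4603, -0.3083, 0.2807]
ee_rot: [-0.001, 1.0, 0.0, -0.001]
ft_force: [-0.3, -0.4, -0.3]
grip_width: 0.997
grasp_force: 0.0
```

```bash
python3 - <<'E'
from h import *
F=lambda d:{a:[float(q) for q in b] for a,b in d.items()}
print(manip.get_obs()["position"])
s={"top":viewer.camera("top")}; cv2.imwrite("pics/top6.png",s["top"])
print("ring",F(fit(s,[(.012,.033)],.616,-.191,.07,.01)),"head",F(fit(s,[(.07,.037)],.616,-.191)))
E
```

```text
[ 0.46027328 -0.30834708  0.28074396]
ring {'top': [0.617, -0.1914, 150.0]} head {'top': [0.616, -0.1898, 201.0]}
```

Call:
arm_command([
  {"dp": [0,-1,25],"spin": 0},
  {"dp": [0,0,20],"spin": 0},
  {"dp": [0,0,10],"spin": 0},
  {"dp": [0,0,0],"spin": 0},
  {"dp": [0,0,0],"spin": 0},
])

```text
clock: 17.95
position: [0.4602, -0.3102, 0.2267]
ee_rot: [-0.0, 1.0, -0.0, 0.0]
ft_force: [0.4, -0.5, 0.3]
grip_width: 0.998
grasp_force: 0.0
```

Call:
arm_command([
  {"dp": [0,0,0],"spin": 0},
  {"dp": [0,0,0],"spin": 0},
  {"dp": [0,0,0],"spin": 0},
  {"dp": [0,0,0],"spin": 0},
  {"dp": [0,0,0],"spin": 0},
], grip=1, newtons=40)

```text
clock: 18.45
position: [0.4601, -0.3101, 0.2267]
ee_rot: [-0.0, 1.0, 0.0, 0.001]
ft_force: [-0.9, 1.9, 6.3]
grip_width: 0.658
grasp_force: 41.5
```

Call:
arm_command([
  {"dp": [0,0,-5],"spin": 0},
  {"dp": [0,0,-25],"spin": 0},
  {"dp": [0,0,-30],"spin": 0},
  {"dp": [0,0,-30],"spin": 0},
  {"dp": [0,0,-25],"spin": 0},
])

```text
clock: 18.95
position: [0.4595, -0.3101, 0.3425]
ee_rot: [0.0, 1.0, -0.0, 0.0]
ft_force: [0.3, -0.0, -2.5]
grip_width: 0.651
grasp_force: 43.7
```

Call:
arm_command([
  {"dp": [-31.2,23.8,0],"spin": 0},
  {"dp": [-31.2,23.8,0],"spin": 0},
  {"dp": [-31.2,23.8,0],"spin": 0},
  {"dp": [-31.2,23.8,0],"spin": 0},
  {"dp": [-31.2,23.8,0],"spin": 0},
])

```text
clock: 19.45
position: [0.6167, -0.1897, 0.3408]
ee_rot: [-0.0, 1.0, 0.0, -0.0]
ft_force: [1.1, 0.2, -2.3]
grip_width: 0.65
grasp_force: 43.8
```

Call:
arm_command([
  {"dp": [0,0,15],"spin": 0},
  {"dp": [0,0,5],"spin": 0},
  {"dp": [0,0,0],"spin": 0},
  {"dp": [0,0,0],"spin": 0},
])

```text
clock: 19.85
position: [0.6149, -0.1922, 0.3213]
ee_rot: [0.001, 1.0, -0.0, 0.0]
ft_force: [-0.4, -0.4, -2.1]
grip_width: 0.654
grasp_force: 43.7
```

```bash
python3 - <<'E'
from h import *
o=manip.get_obs();print(o["position"],o["ee_rot"])
im=viewer.camera("side"); cv2.imwrite("pics/side7.png",im)
cv2.imwrite("pics/c7.png",cv2.resize(im[150:310,310:450],None,fx=3.5,fy=3.5,interpolation=cv2.INTER_CUBIC))
E
```

```text
[ 0.61490404 -0.19218582  0.3212697 ] [ 9.33955879e-04  9.99999555e-01 -1.22313498e-04  5.76177816e-05]
```

View pics/c7.png

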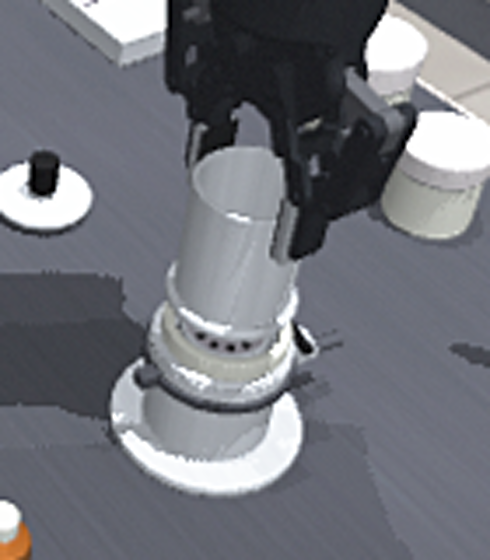

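Call:
arm_command([
  {"dp": [-0.8,0.6,6],"spin": 0},
  {"dp": [0,0,5],"spin": 0},
  {"dp": [0,0,2],"spin": 0},
  {"dp": [0,0,0],"spin": 0},
])

```text
clock: 20.3
position: [0.6163, -0.1903, 0.3071]
ee_rot: [-0.0, 1.0, 0.0, -0.0]
ft_force: [-0.1, -0.2, -3.1]
grip_width: 0.653
grasp_force: 43.8
```

Call:
arm_command([
  {"dp": [0,0,1.5],"spin": 0},
  {"dp": [0,0,0],"spin": 0},
])

```text
clock: 20.5
position: [0.6165, -0.1903, 0.3061]
ee_rot: [-0.0, 1.0, 0.0, -0.0]
ft_force: [-0.3, 0.0, -3.5]
grip_width: 0.651
grasp_force: 43.8
```

Call:
arm_command([
  {"dp": [0,0,1.2],"spin": 0},
  {"dp": [0,0,0],"spin": 0},
])

```text
clock: 20.7
position: [0.6165, -0.1903, 0.3049]
ee_rot: [-0.0, 1.0, 0.0, -0.0]
ft_force: [0.2, 0.2, -2.6]
grip_width: 0.654
grasp_force: 43.8
```

Call:
arm_command([
  {"dp": [0,0,0.7],"spin": 0},
  {"dp": [0,0,0],"spin": 0},
])

```text
clock: 20.9
position: [0.6165, -0.1903, 0.3042]
ee_rot: [-0.0, 1.0, 0.0, -0.0]
ft_force: [-0.3, -0.3, -2.9]
grip_width: 0.653
grasp_force: 43.8
```

Call:
arm_command([
  {"dp": [0,0,0.7],"spin": 0},
  {"dp": [0,0,0],"spin": 0},
])

```text
clock: 21.1
position: [0.6166, -0.1903, 0.3039]
ee_rot: [-0.0, 1.0, 0.0, 0.0]
ft_force: [-0.4, 0.2, 0.0]
grip_width: 0.651
grasp_force: 44.0
```

Call:
arm_command([
  {"dp": [0,0,0],"spin": 0},
  {"dp": [0,0,0],"spin": 0},
  {"dp": [0,0,0],"spin": 0},
  {"dp": [0,0,0],"spin": 0},
  {"dp": [0,0,-10],"spin": 0},
], grip=-1)

```text
clock: 21.6
position: [0.6162, -0.1901, 0.3127]
ee_rot: [-0.0, 1.0, 0.0, -0.001]
ft_force: [0.1, -0.5, 0.8]
grip_width: 0.995
grasp_force: 0.0
```

Call:
arm_command([
  {"dp": [0,0,-30],"spin": 0},
  {"dp": [0,0,-40],"spin": 0},
  {"dp": [0,0,-25],"spin": 0},
  {"dp": [-4,33,0],"spin": 0},
  {"dp": [-4,33,0],"spin": 0},
])

```text
clock: 22.1
position: [0.6243, -0.1249, 0.4106]
ee_rot: [0.001, 1.0, -0.0, 0.001]
ft_force: [1.0, 0.9, -0.1]
grip_width: 0.997
grasp_force: 0.0
```

Call:
arm_command([
  {"dp": [-4,33,0],"spin": 0},
  {"dp": [-4,33,0],"spin": 0},
  {"dp": [-4,33,0],"spin": 0},
  {"dp": [-4,34,0],"spin": 0},
  {"dp": [0,0,0],"spin": 0},
])

```text
clock: 22.6
position: [0.6409, 0.015, 0.4089]
ee_rot: [-0.004, 1.0, 0.001, 0.0]
ft_force: [0.0, 1.3, -0.5]
grip_width: 0.999
grasp_force: 0.0
```

Call:
arm_command([
  {"dp": [0,0,45],"spin": 0},
  {"dp": [0,0,45],"spin": 0},
  {"dp": [0,0,45],"spin": 0},
  {"dp": [0,0,30],"spin": 0},
  {"dp": [0,0,0],"spin": 0},
])

```text
clock: 23.1
position: [0.639, 0.0086, 0.2399]
ee_rot: [0.0, 1.0, -0.001, -0.003]
ft_force: [-0.5, 0.2, 0.5]
grip_width: 0.998
grasp_force: 0.0
```

```bash
python3 - <<'E'
from h import *
o=manip.get_obs();print(o["position"],o["ee_rot"])
im=viewer.camera("side"); cv2.imwrite("pics/side8.png",im)
for q in ((.011,.032),(.039,.010),(.015,.010)): cv2.polylines(im,[np.int32(proj("side",circ(.6405,.009,*q))+.5)],True,(0,255,0),1)
cv2.imwrite("pics/c8.png",cv2.resize(im[110:290,270:430],None,fx=3.3,fy=3.3,interpolation=cv2.INTER_CUBIC))
E
```

```text
[0.63896808 0.00858908 0.23993872] [ 4.89968514e-06  9.99994217e-01 -5.16041192e-04 -3.36152811e-03]
```

View pics/c8.png

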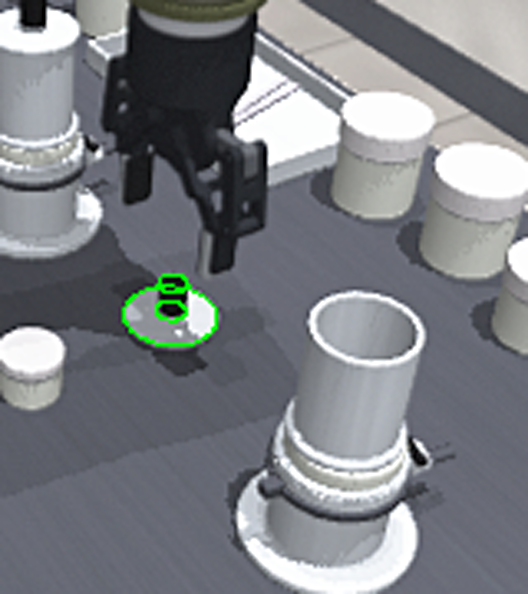

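Call:
arm_command([
  {"dp": [-1.3,0.4,25],"spin": 0},
  {"dp": [0,0,17],"spin": 0},
  {"dp": [0,0,8],"spin": 0},
  {"dp": [0,0,0],"spin": 0},
  {"dp": [0,0,0],"spin": 0},
])

```text
clock: 23.65
position: [0.6422, 0.009, 0.1947]
ee_rot: [-0.0, 1.0, 0.0, 0.001]
ft_force: [-0.2, -0.4, 0.8]
grip_width: 0.999
grasp_force: 0.0
```

```bash
python3 - <<'E'
from h import *
F=lambda d:{a:[float(q) for q in b] for a,b in d.items()}
o=manip.get_obs();print(o["position"],o["ee_rot"])
s={c:viewer.camera(c) for c in("side","top")}
print("rim",F(fit(s,C["funnel"][:2],.6165,-.1905,.077,.01)))
E
```

```text
[0.64215524 0.00896341 0.19466501] [-4.75432858e-05  9.99999840e-01  4.93237087e-05  5.61793397e-04]
rim {'side': [0.6185, -0.1862, 198.0], 'top': [0.6162, -0.1852, 170.0], 'side+top': [0.6182, -0.1858, 364.0]}
```

Call:
arm_command([
  {"dp": [1,0,4.5],"spin": 0},
  {"dp": [0,0,0],"spin": 0},
  {"dp": [0,0,0],"spin": 0},
])

```text
clock: 24.05
position: [0.6407, 0.0091, 0.1891]
ee_rot: [-0.0, 1.0, 0.0, -0.0]
ft_force: [0.5, -0.1, -0.1]
grip_width: 1.003
grasp_force: 0.0
```

Call:
arm_command([
  {"dp": [0,0,0],"spin": 0},
  {"dp": [0,0,0],"spin": 0},
  {"dp": [0,0,0],"spin": 0},
  {"dp": [0,0,0],"spin": 0},
  {"dp": [0,0,0],"spin": 0},
], grip=1, newtons=30)

```text
clock: 24.55
position: [0.6409, 0.0091, 0.1893]
ee_rot: [-0.0, 1.0, 0.0, 0.0]
ft_force: [-0.2, -0.9, -0.3]
grip_width: 0.22
grasp_force: 29.3
```

Call:
arm_command([
  {"dp": [0,0,0],"spin": 0},
  {"dp": [0,0,0],"spin": 0},
  {"dp": [0,0,-5],"spin": 0},
  {"dp": [0,0,-20],"spin": 0},
  {"dp": [0,0,-40],"spin": 0},
])

```text
clock: 25.05
position: [0.6395, 0.0094, 0.2521]
ee_rot: [-0.0, 1.0, -0.0, -0.003]
ft_force: [1.0, 1.1, -0.5]
grip_width: 0.226
grasp_force: 29.4
```

Call:
arm_command([
  {"dp": [0,0,-45],"spin": 0},
  {"dp": [0,0,-45],"spin": 0},
  {"dp": [0,0,-40],"spin": 0},
  {"dp": [0,0,0],"spin": 0},
])

```text
clock: 25.45
position: [0.6417, 0.0084, 0.3905]
ee_rot: [0.0, 1.0, 0.001, 0.004]
ft_force: [0.6, -0.5, -1.4]
grip_width: 0.226
grasp_force: 29.4
```

Call:
arm_command([
  {"dp": [4,-33,0],"spin": 0},
  {"dp": [4,-33,0],"spin": 0},
  {"dp": [4,-33,0],"spin": 0},
  {"dp": [4,-33,0],"spin": 0},
  {"dp": [4,-33,0],"spin": 0},
])

```text
clock: 25.95
position: [0.6203, -0.1571, 0.3834]
ee_rot: [-0.0, 1.0, 0.0, -0.0]
ft_force: [-0.6, -0.3, -0.5]
grip_width: 0.225
grasp_force: 29.5
```

Call:
arm_command([
  {"dp": [4,-33,0],"spin": 0},
  {"dp": [0,0,15],"spin": 0},
  {"dp": [0,0,10],"spin": 0},
  {"dp": [0,0,0],"spin": 0},
  {"dp": [0,0,0],"spin": 0},
])

```text
clock: 26.45
position: [0.6172, -0.1874, 0.3587]
ee_rot: [-0.001, 1.0, 0.0, -0.0]
ft_force: [0.6, 0.5, -1.4]
grip_width: 0.223
grasp_force: 29.5
```

```bash
python3 - <<'E'
from h import *
o=manip.get_obs();x,y,z=o["position"];print(x,y,z)
im=viewer.camera("side"); cv2.imwrite("pics/side9.png",im)
im=cv2.resize(im,None,fx=4,fy=4,interpolation=cv2.INTER_CUBIC)
d=lambda X,Y,Z,r,c:cv2.polylines(im,[np.int32(proj("side",circ(X,Y,Z,r))*4+2)],True,c,1)
d(x,y,z-.189+.011,.032,(0,255,0)); d(.6165,-.1903,.157,.029,(0,0,255)); d(.6182,-.1858,.157,.029,(255,0,0))
cv2.imwrite("pics/c9.png",im[480:1080,1300:1760])
E
```

```text
0.6171779860338651 -0.18744846604279622 0.3586819681722766
```

View pics/c9.png

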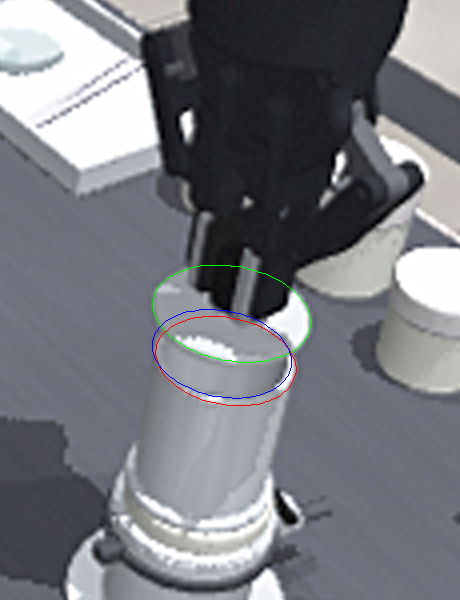

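Call:
arm_command([
  {"dp": [0,0,6],"spin": 0},
  {"dp": [0,0,4],"spin": 0},
  {"dp": [0,0,0],"spin": 0},
])

```text
clock: 26.8
position: [0.6167, -0.1886, 0.3483]
ee_rot: [-0.0, 1.0, 0.0, -0.0]
ft_force: [-0.1, -0.0, -1.6]
grip_width: 0.226
grasp_force: 29.5
```

Call:
arm_command([
  {"dp": [0,0,2],"spin": 0},
  {"dp": [0,0,0],"spin": 0},
])

```text
clock: 27.0
position: [0.6168, -0.1889, 0.3469]
ee_rot: [-0.0, 1.0, 0.0, -0.0]
ft_force: [-0.1, 0.9, -1.1]
grip_width: 0.219
grasp_force: 29.5
```

Call:
arm_command([
  {"dp": [0,0,2],"spin": 0},
  {"dp": [0,0,0],"spin": 0},
])

```text
clock: 27.2
position: [0.6168, -0.1889, 0.3449]
ee_rot: [-0.0, 1.0, 0.0, -0.0]
ft_force: [-0.2, -0.8, -0.7]
grip_width: 0.216
grasp_force: 29.5
```

Call:
arm_command([
  {"dp": [0,0,1.5],"spin": 0},
  {"dp": [0,0,0],"spin": 0},
])

```text
clock: 27.4
position: [0.6168, -0.1889, 0.3434]
ee_rot: [-0.0, 1.0, 0.0, -0.0]
ft_force: [0.3, 1.0, -1.0]
grip_width: 0.22
grasp_force: 29.5
```

Below the 0.346 rim-contact height with no load, so the plug is in the mouth.

Call:
arm_command([
  {"dp": [0,0,1.5],"spin": 0},
  {"dp": [0,0,0],"spin": 0},
])

```text
clock: 27.6
position: [0.6168, -0.1889, 0.3419]
ee_rot: [-0.0, 1.0, 0.0, -0.0]
ft_force: [0.3, 0.0, -1.3]
grip_width: 0.222
grasp_force: 29.5
```

Call:
arm_command([
  {"dp": [0,0,1],"spin": 0},
  {"dp": [0,0,0],"spin": 0},
])

```text
clock: 27.8
position: [0.6168, -0.1889, 0.341]
ee_rot: [-0.0, 1.0, 0.0, -0.0]
ft_force: [-0.3, -0.4, -1.2]
grip_width: 0.225
grasp_force: 29.5
```

Call:
arm_command([
  {"dp": [0,0,0.6],"spin": 0},
  {"dp": [0,0,0],"spin": 0},
])

```text
clock: 28.0
position: [0.6168, -0.1889, 0.3404]
ee_rot: [-0.0, 1.0, 0.0, -0.0]
ft_force: [-0.1, 0.1, -1.1]
grip_width: 0.223
grasp_force: 29.5
```

Call:
arm_command([
  {"dp": [0,0,0.7],"spin": 0},
  {"dp": [0,0,0],"spin": 0},
])

```text
clock: 28.2
position: [0.6168, -0.189, 0.3402]
ee_rot: [-0.0, 1.0, 0.0, 0.0]
ft_force: [-0.5, 0.9, 2.2]
grip_width: 0.22
grasp_force: 29.9
```

Call:
arm_command([
  {"dp": [0,0,0.5],"spin": 0},
  {"dp": [0,0,0],"spin": 0},
])

```text
clock: 28.4
position: [0.6169, -0.189, 0.3403]
ee_rot: [-0.0, 1.0, 0.0, 0.001]
ft_force: [-2.4, 1.1, 8.1]
grip_width: 0.218
grasp_force: 30.3
```

Call:
arm_command([
  {"dp": [0,0,-0.7],"spin": 0},
  {"dp": [0,0,0],"spin": 0},
  {"dp": [0,0,0],"spin": 0},
  {"dp": [0,0,0],"spin": 0},
  {"dp": [0,0,0],"spin": 0},
], grip=-1)

```text
clock: 28.9
position: [0.6168, -0.1889, 0.3399]
ee_rot: [-0.0, 1.0, 0.0, -0.0]
ft_force: [0.1, 0.5, 1.1]
grip_width: 0.995
grasp_force: 0.0
```

Call:
arm_command([
  {"dp": [0,0,0],"spin": 0},
  {"dp": [0,0,-15],"spin": 0},
  {"dp": [0,0,-30],"spin": 0},
  {"dp": [0,0,-35],"spin": 0},
  {"dp": [20,20,-10],"spin": 0},
])

```text
clock: 29.4
position: [0.5974, -0.1712, 0.4347]
ee_rot: [0.001, 1.0, -0.002, 0.003]
ft_force: [-0.1, 0.3, 0.9]
grip_width: 1.001
grasp_force: 0.0
```

Call:
arm_command([
  {"dp": [30,35,0],"spin": 0},
  {"dp": [30,35,0],"spin": 0},
  {"dp": [10,35,0],"spin": 0},
  {"dp": [0,0,0],"spin": 0},
  {"dp": [0,0,0],"spin": 0},
])

```text
clock: 29.9
position: [0.5267, -0.0635, 0.4312]
ee_rot: [-0.001, 1.0, 0.0, 0.001]
ft_force: [0.7, -0.2, -0.1]
grip_width: 0.999
grasp_force: 0.0
```

```bash
python3 - <<'E'
from h import *
o=manip.get_obs();print(o["position"],o["grip_width"])
im=viewer.camera("side"); t=viewer.camera("top")
b=cv2.resize(im[120:320,270:430],None,fx=2.8,fy=2.8,interpolation=cv2.INTER_CUBIC)
t=cv2.resize(t[120:220,320:420],None,fx=3,fy=3); t=cv2.copyMakeBorder(t,0,len(b)-len(t),0,0,cv2.BORDER_CONSTANT)
cv2.imwrite("pics/c10.png",np.hstack([b,t]))
E
```

```text
[ 0.52667418 -0.06348127  0.4312476 ] 0.998742357513972
```

View pics/c10.png

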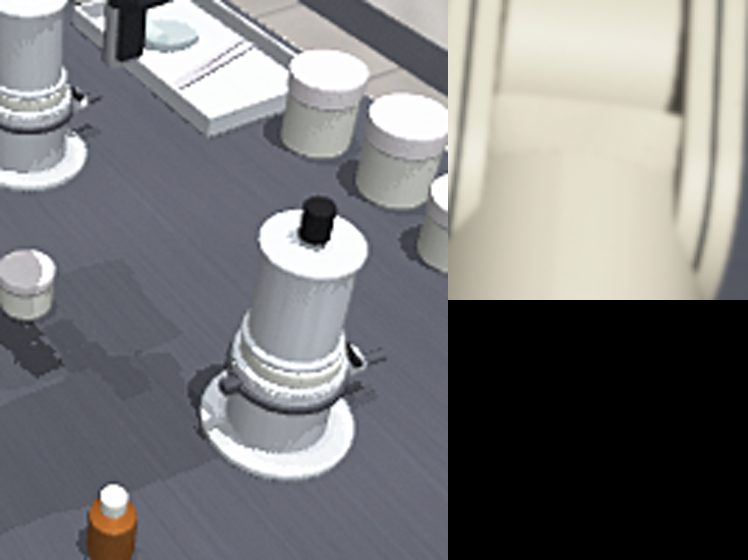

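The lid sits flat on the funnel, around (313,245) in the crop. The unit looks like the ready one, and the vial and pot stand where they were.

```bash
python3 -c "
from workcell import manip
print(manip.hand_in())"
```

```text
the job is handed in; nothing more can be done
None
```

I assembled the unit in order (screen, sealing ring, funnel, lid) and handed it in at about 30 s on the robot clock. All four parts looked seated in the pictures and were released; the hand-in gave no verdict.

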